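# Set the sliding stop of a bench punch

### The arm

A 6-joint arm with a two-finger parallel gripper is mounted at the origin on the work surface. World frame = base frame: x ahead of the robot, y to its left, z up, the work surface at z = 0. Lengths are in m, angles in rad, forces in N, time in s.
With the tool pointing down it reaches from about 0.425 to 1.125 m from the base axis. Payload 14.9 kg.
Tool frame: the origin (TCP) lies midway between the tips of the shut fingers; the grasp point (between the pads) lies 19 mm behind it (tcp_to_grasp is the z of the grasp point in the tool frame, in m); z points along the fingers, y is the line along which they close (so a half turn about z gives the same grasp; the last joint's range is limited). The gripper opens to 91 mm and grips with 3 to 60 N. Pads are 32 mm wide; open, the fingers measure 118 mm over their backs; the gripper's body (76 mm by 178 mm) begins 60 mm behind the grasp point.
Start: joints at [-1.292, 0.379, 1.734, -0, 1.028, -0.033], TCP at [0.215, -0.666, 0.214] pointing down, gripper open.
Joint ranges: [-2.77, 2.77], [-0.74, 2.19], [0, 2.66], [-1.06, 4.2], [0.31, 2.87], [-3.08, 3.08]. Speed limits (rad/s): [1.89, 1.89, 2.39, 3.14, 3.14, 3.14].

### API

Orientations are given as a unit quaternion [w, x, y, z].
In Python, from bench import sense, snapshot, camera_info, close_job, tcp_to_grasp gives the robot as it stands.
- The arm moves only by the tool servo_tool, never from a script. Its argument "commands" is a list of rows, each a list of 2 entries, a list of its own where there are three numbers: the shift along the tool's x, y, z each as a share of 0.1 m, from -1 to 1, then the turn about the tool's z as a share of 45 degrees, from -1 to 1. In form: [[[x, y, z], yaw], ...]. A call has 1 to 10 rows; each row is the pose to reach, as a shift and turn from the pose commanded when the call began, along the tool's axes at that moment; what a row does not reach only later rows make up. A row lasts 1/8 s, in which the tool goes at most 62.5 mm and 10.7 degrees, less where a joint would pass 70% of its speed; a pose out of reach is approached as far as the arm can. A call with a number of a shift or a turn outside -1 to 1 is refused whole. A call with a gripper value outside its range is refused whole. "fingers" is the opening, from -1 (shut) to 1 (fully open), set as the call begins (left out, the last holds). The fingers move at their own pace and stop on an object; "grip_force" is the grip in N (left out, the last holds). Time passes only in rows, so rows that repeat a pose let the fingers close. It gives the time, the measured TCP pose, the force, the opening and the grip force at its end, in the units of the state.
- sense(): the state, without advancing time (a new reading comes with each control period).
- snapshot(name): name is "scene" or "top" or "wrist"; returns the picture (400x640x3 uint8, red, green, blue); there is no depth.
- camera_info(name): a dict with "fx", "fy", "cx", "cy" (pixels), "rvec" (rotation vector, rad) and "tvec" (3), from world to camera coordinates, as OpenCV has them. Camera axes: x right, y down, z forward; pixel columns grow to the right and rows downward; lengths in m; the calibration is good to about 2 mm. A picture is of the moment at which its call begins: read the wrist's pose just before it. camera_info takes no time and is no camera call; for the wrist camera it gives the pose at the moment of the call.
- close_job(): hands the job in; it is judged then, once.
The state is a dict: "t": time; "joint_pos": joint angles; "dq": joint speeds; "effort": joint torques, N m; "position": TCP position; "orientation": TCP orientation; "force": force on the tool from outside, world axes, zero at the start; "wrist_torque": the same for the moment, N m; "width": finger opening in m; "grasp_force": force on a finger pad.
Only numpy, scipy, OpenCV 4.12 (cv2) and the standard library are available. Lean on these libraries where they do the work, as an engineer would, in place of code of your own. Each camera call takes 0.05 s, during which the arm holds its last target. There are 200 camera calls.

### The job

Set up the bench punch: bring the aluminium blank flat and flush against the back fence, its dark scribed cross straight under the punch tip, with the sliding stop carriage brought up along its rail so that its front face touches the end of the blank that faces it. Only when all that is right, press the carriage's clamp lever fully down. Leave the oil can, the offcut, the padlock and the screwdriver where they are.

Things in the scene. Friction and masses are not known exactly. Their poses are not given: they have to be found in the camera images.
- fixture: The bench punch, fixed. Grey base plate, top at z = 15 mm; origin on the bench, x points away from the robot, y left along the fence. Plate spans x -100..140, y -280..280 mm. The back fence, also the carriage's rail, is a steel bar with front face at x = 25 mm, top at z = 40, y -250..230 mm. A green column 50 mm square, 180 mm high, at x 55, y 225 mm carries the punch's arm.
- punch_tip (a point): Point of the fixed upright punch: x 0, y 70, z 33 mm in the fixture's frame (same axes), 6 mm above the blank's top. Punch 14 mm thick, 24 mm above z = 72. Its nose block spans x -18..42, y 52..88, z 142..178 mm; the arm (x 39..71 mm, same heights) runs on to the column. A blank flush on the fence has its cross at the tip's x.
- blank: Loose aluminium bar 160 x 50 x 12 mm (about 0.26 kg) lying on the base plate in front of the fence, somewhat askew. Origin at the centre of its underside; its long side is its y (pointing left, away from the carriage), x points to the fence. Pushing it flush leaves its origin at x = 0 in the fixture's frame.
- blank_mark (a point): Centre of the dark scribed cross (46 x 40 mm, with a 10 mm dot) on the blank's top: 45 mm from the blank's middle along its y, in the middle of its width.
- blank_end (a point): Middle of the blank's right (-y) end face, which the stop carriage's face must touch.
- carriage (a joint): Position of the stop carriage on its rail in m: 0 at the far right, growing as it slides left (fixture's +y) towards the blank and punch, up to 0.20. Friction about 3 N. The carriage is a dark steel saddle over the fence, 80 mm long in y, x -25..66 mm, z 17..52 mm in the fixture's frame.
- stop_face (a point): Centre of the carriage's front (left, +y) face, which pushes the blank's end: x 0, z 21 mm, y = -175 mm + joint value in the fixture's frame. Axes as the fixture's.
- thumb_plate (a point): Middle of the top edge of the upright steel thumb plate at the carriage's rear (right) end, 75 mm right of the stop face: plate 34 mm wide (x), 10 mm thick (y), z 52..98 mm. Push its right side, or pinch it.
- lever (a joint): Angle of the carriage's clamp lever in rad: 0 raised (43 degrees above level, pointing to the robot), 0.75 fully down (level). It stays where it is left; about 2 to 3 N on it moves it.
- lever_ball (a point): Centre of the black ball, 18 mm wide, on the lever's end, 80 mm from the pivot, 14 mm to the right of the stop face. In the fixture's frame: raised x -17, z 119 mm; down x -38, z 64 mm. The rod is 9 mm thick; pressing straight down on it at x about -5 mm works.
- lever_pivot (a point): The lever's pivot: x 42, z 64 mm in the fixture's frame, on the carriage, 14 mm to the right of the stop face.
- oil_can: Bystander, leave it where it is. Steel can, 48 mm across, 85 mm high, at the left end of the base plate. Origin at its underside.
- offcut: Bystander, leave it where it is. Short aluminium offcut 32 x 48 x 12 mm at the front left of the base plate. Origin at its underside.
- padlock: Bystander, leave it where it is. Brass padlock 20 x 44 mm, 64 mm high, standing on the base plate behind the fence. Origin at its underside.
- screwdriver: Bystander, leave it where it is. Screwdriver lying on the bench in front of the fixture, on the left. Origin at its underside.
Mind the look-alikes: they are no part of the job. What is meant by the blank is not yellow, and is the larger of those in its own colour.

How it is judged:
By the outcome, as a careful person would: the job done as asked, in the order asked, and still so for the second after the job is handed in, with the robot touching nothing.
It also fails if it takes over 54 s, if anything falls off the work surface, if the arm or the gripper's body presses on something with over 40 N, if the wrist force passes 120 N, or if a joint passes its speed limit or range.

## Working session

There is one attempt and no reset: what is moved stays moved. The work goes in short steps, Python scripts to look and compute and a tool call to move; the robot and the scene stay as the last step left them, time stands still between calls to the robot, and variables do not carry over. Pictures are saved under pics/ and viewed, at most 10 in all, crops included, and the job is handed in when it is done.

Besides the shell and the picture viewer there is one more tool, called as name([rows], argument=value, ...), one row to a line, values as JSON. servo_tool: Moves the arm, as the interface text tells. Shift numbers are shares of 0.1 m and turn numbers shares of 45 degrees, none past 1 either way. Its arguments: {"type":"object","properties":{"commands":{"type":"array","items":{"type":"array"}},"fingers":{"type":"number"},"grip_force":{"type":"number"}},"required":["commands"]}

```bash
mkdir -p pics; ls
python3 - <<'E'
from bench import *
import cv2,numpy as np
s=sense();print(s['t'],s['position'],s['orientation'],s['width'],tcp_to_grasp)
for n in("scene","top"):
    im=snapshot(n);cv2.imwrite(f'pics/{n}0.png',im[:,:,::-1]);c=camera_info(n)
    R=cv2.Rodrigues(np.array(c['rvec']))[0];print(n,c['fx'],c['cx'],c['cy'],-R.T@np.array(c['tvec']),R.round(3).tolist())
E
```

```text
pics
0.0 [ 0.21459994 -0.6658665   0.21327851] [-5.42982298e-04  9.87874044e-01  1.55256474e-01 -7.00854336e-05] 0.09127303303920847 -0.0188
scene 395.7853942865998 318.1603966785946 195.65164522513447 [ 0.81520194 -0.26852884  0.86208199] [[0.722, 0.692, -0.006], [0.585, -0.615, -0.529], [-0.37, 0.378, -0.849]]
top 438.34208297954615 316.51378661460825 198.7935929632596 [0.40846471 0.04068387 0.95298964] [[0.007, -1.0, -0.004], [-0.998, -0.007, -0.07], [0.07, 0.005, -0.998]]
```

View pics/scene0.png

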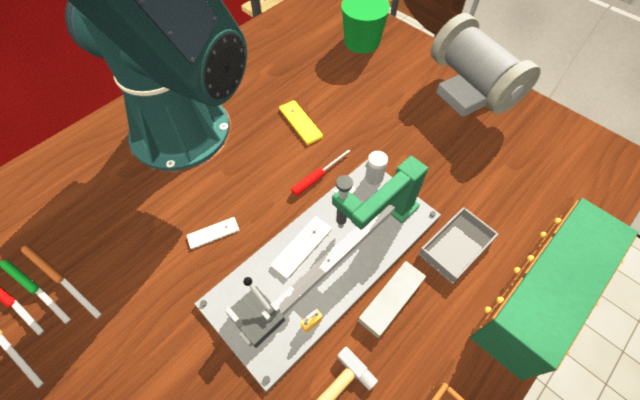

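View pics/top0.png

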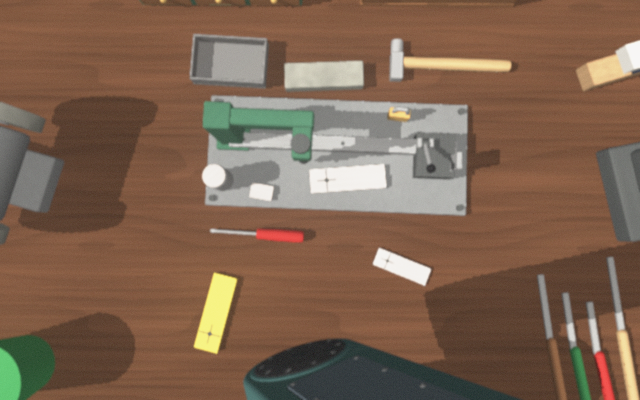

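The scene shows three bars with crosses: a white one on the plate (top view 347,179), a smaller white one on the bench (402,266), and a yellow one (215,313). The crossless offcut is at (261,191). The blank is the one at (347,179), since it isn't yellow, is the larger of the white bars and lies in front of the fence. I'll confirm it in a crop while measuring.

```bash
cat > h.py <<'E'
from bench import *
import cv2,numpy as np
def cam(n):
    c=camera_info(n);K=np.array([[c['fx'],0,c['cx']],[0,c['fy'],c['cy']],[0,0,1.]])
    return K,np.array(c['rvec'],float),np.array(c['tvec'],float)
def ray(C,uv,z):
    K,r,t=C;R=cv2.Rodrigues(r)[0];o=-R.T@t
    uv=np.atleast_2d(np.array(uv,float));d=np.c_[uv,np.ones(len(uv))]@np.linalg.inv(K).T@R
    return o+d*((z-o[2])/d[:,2])[:,None]
def proj(C,P):
    return cv2.projectPoints(np.atleast_2d(np.array(P,float)),C[1],C[2],C[0],None)[0][:,0]
def tri(Cs,uvs):
    A=[];b=[]
    for (K,r,t),uv in zip(Cs,uvs):
        R=cv2.Rodrigues(r)[0];o=-R.T@t;d=R.T@np.linalg.inv(K)@np.array([*uv,1.]);d/=np.linalg.norm(d)
        M=np.eye(3)-np.outer(d,d);A.append(M);b.append(M@o)
    return np.linalg.lstsq(np.vstack(A),np.hstack(b),rcond=None)[0]
def whites(im,th=205,lo=150):
    hsv=cv2.cvtColor(im,cv2.COLOR_RGB2HSV);m=((hsv[...,2]>th)&(hsv[...,1]<40)).astype(np.uint8)
    m=cv2.morphologyEx(m,cv2.MORPH_CLOSE,np.ones((5,5)))
    return [c for c in cv2.findContours(m,cv2.RETR_EXTERNAL,cv2.CHAIN_APPROX_NONE)[0] if cv2.contourArea(c)>lo]
E
python3 - <<'E'
from h import *
im={n:cv2.imread(f'pics/{n}0.png')[:,:,::-1].copy() for n in('scene','top')}
for n in im:
    for c in whites(im[n]):
        r=cv2.minAreaRect(c);print(n,np.round(r[0],1),np.round(r[1],1),round(r[2],1))
        P=ray(cam(n),cv2.boxPoints(r),.027);print('   ',P[:,:2].round(4).tolist())
# plate outline in top
hsv=cv2.cvtColor(im['top'],cv2.COLOR_RGB2HSV)
m=((hsv[...,1]<90)&(hsv[...,2]>60)).astype(np.uint8);m[:93]=0;m[220:]=0;m[:,:195]=0;m[:,480:]=0
m=cv2.morphologyEx(m,cv2.MORPH_OPEN,np.ones((3,3)))
c=max(cv2.findContours(m,0,1)[0],key=cv2.contourArea)
r=cv2.minAreaRect(c);b=cv2.boxPoints(r);print('plate',r,b.tolist());P=ray(cam('top'),b,.015);print(P.round(4).tolist(),np.linalg.norm(P-np.roll(P,1,0),axis=1))
a=cv2.resize(im['top'][85:225,195:485],None,fx=2.7,fy=2.7,interpolation=2)
cv2.imwrite('pics/crop.png',a[:,:,::-1])
E
```

```text
scene [357.8 367.2] [46.7 12. ] 45.0
    [[0.7368, -0.1399], [0.7383, -0.1162], [0.8245, -0.1175], [0.8222, -0.1402]]
scene [ 22.6 312.9] [27.8  7.2] 47.1
    [[0.1669, -0.5466], [0.1647, -0.5341], [0.2357, -0.5257], [0.2374, -0.5379]]
scene [392.2 297.4] [26.7 74.7] 38.7
    [[0.7204, -0.0556], [0.7116, 0.1156], [0.7687, 0.1157], [0.773, -0.0517]]
scene [581.5 318.5] [115. 161.] -0.0
    [[1.043, 0.0453], [0.8781, 0.3495], [1.0705, 0.5328], [1.1983, 0.194]]
scene [212.2 232.6] [14.8 51.7] 69.0
    [[0.3011, -0.1896], [0.3448, -0.0795], [0.3827, -0.0948], [0.3389, -0.2023]]
scene [459.9 241. ] [45.5 61.4] 43.4
    [[0.722, 0.1668], [0.7262, 0.3353], [0.8288, 0.3156], [0.8185, 0.1557]]
scene [339.8 289.2] [ 36.8 246.8] 45.0
    [[0.6088, -0.2842], [0.6121, 0.2835], [0.702, 0.2662], [0.6801, -0.2798]]
scene [295.3 267.2] [ 73.6 201.5] 50.2
    [[0.4476, -0.2733], [0.4647, 0.2051], [0.6523, 0.1597], [0.6065, -0.2772]]
scene [364.8 169.9] [17.6 51.5] 48.9
    [[0.4591, 0.1747], [0.461, 0.3284], [0.5113, 0.3147], [0.5067, 0.165]]
scene [553.3  65.1] [221.6  59.2] 29.1
    [[0.3211, 0.831]
[... 1013 characters left out ...]
.7726, -0.0481], [0.7239, -0.0512], [0.7189, 0.0169]]
top [631.   56.4] [26.1 25.4] 70.3
    [[0.8037, -0.5978], [0.823, -0.6502], [0.7685, -0.6667], [0.7494, -0.6145]]
top [396.5  58. ] [36.  9.] 90.0
    [[0.8199, -0.1165], [0.82, -0.136], [0.7401, -0.1355], [0.74, -0.1161]]
plate ((334.3780517578125, 154.69049072265625), (267.84014892578125, 112.32365417480469), 2.3254544734954834) [[198.28945922851562, 205.37216186523438], [202.84707641601562, 93.14102172851562], [470.4666442871094, 104.00881958007812], [465.9090270996094, 216.23995971679688]]
[[0.4583, 0.2986, 0.015], [0.7038, 0.295, 0.015], [0.683, -0.2883, 0.015], [0.4389, -0.2743, 0.015]] [0.57323098 0.24555021 0.58364263 0.24450257]
```

View pics/crop.png

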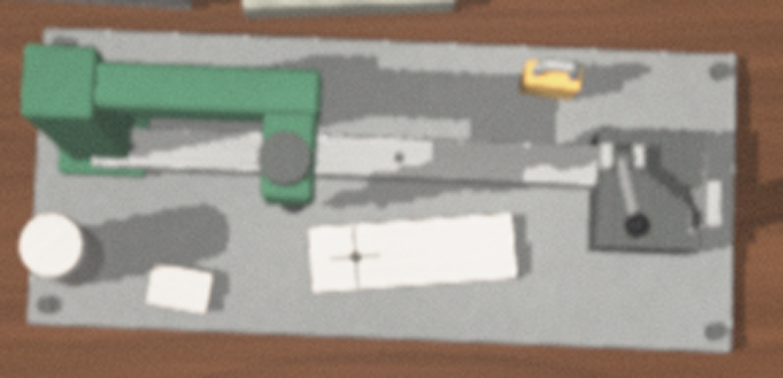

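The crop shows the large white bar with its cross at crop (356,257), and the smaller offcut at (180,289) has none, so this bar is the blank. Next I'll bring the wrist camera over the fixture.

servo_tool([
  [[0.4,-0.5,-0.2],0],
  [[0.8,-1,-0.3],0],
  [[0.8,-1,-0.3],0],
], fingers=1)

```text
t: 0.48
position: [0.2611, -0.5439, 0.2444]
orientation: [-0.0, 0.988, 0.156, 0.0]
force: [-0.0, -0.1, -0.7]
width: 0.0913
grasp_force: 0.0
```

servo_tool([
  [[0.4,-0.5,-0.2],0],
  [[0.8,-1,-0.3],0],
  [[0.8,-1,-0.3],0],
])

```text
t: 0.85
position: [0.3064, -0.425, 0.2745]
orientation: [0.0, 0.988, 0.156, 0.0]
force: [-0.1, -0.1, 0.2]
width: 0.0913
grasp_force: 0.0
```

servo_tool([
  [[0.4,-0.5,-0.2],0],
  [[0.8,-1,-0.3],0],
  [[0.8,-1,-0.3],0],
])

```text
t: 1.23
position: [0.3521, -0.3058, 0.3046]
orientation: [0.0, 0.988, 0.156, 0.0]
force: [0.3, 0.0, 0.1]
width: 0.0913
grasp_force: 0.0
```

servo_tool([
  [[0.4,-0.5,0],0.2],
  [[0.8,-1,0],0.4],
  [[0.8,-1,0],0.44],
  [[0.8,-1,0],0.44],
  [[0.8,-1,0],0.44],
])

```text
t: 1.85
position: [0.3965, -0.1885, 0.3038]
orientation: [0.0, 1.0, -0.017, -0.0]
force: [0.3, 0.7, 0.5]
width: 0.0912
grasp_force: 0.0
```

servo_tool([
  [[0.3,-0.5,0],0],
  [[0.5,-1,0],0],
  [[0.5,-1,0],0],
  [[0.5,-1,0],0],
])

```text
t: 2.35
position: [0.4498, -0.0901, 0.3037]
orientation: [0.0, 1.0, -0.017, -0.0]
force: [0.9, 0.3, 0.4]
width: 0.0913
grasp_force: 0.0
```

Run:
```python
from h import *
s=sense();print(s['t'],s['position'],s['joint_pos'])
C=cam('wrist');im=snapshot('wrist');cv2.imwrite('pics/w1.png',im[:,:,::-1]);np.save('w1.npy',np.array(C,dtype=object),allow_pickle=True)
R=cv2.Rodrigues(C[1])[0];print(C[0],-R.T@C[2],R.round(3).tolist())
```

```text
2.35 [ 0.44983672 -0.09005018  0.30374622] [-2.48247248e-01 -1.31357179e-01  2.13642287e+00 -2.55814950e-04
  1.13693409e+00  1.35637303e+00]Traceback (most recent call last):
  File "<stdin>", line 3, in <module>
ValueError: could not broadcast input array from shape (3,3) into shape (3,)
```

View pics/w1.png

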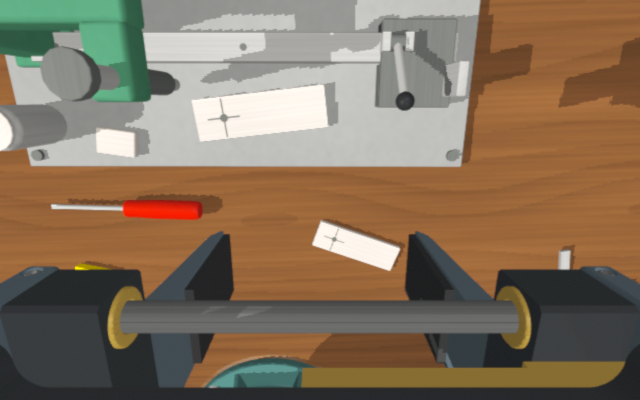

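```bash
cat >> h.py <<'E'
def vedge(g,cols,r0,r1,sgn):  # row of strongest vertical step per column (sgn*d/drow)
    out=[]
    for c in cols:
        d=sgn*np.gradient(g[r0:r1,c]);k=int(np.clip(d.argmax(),1,len(d)-2))
        a,b,e=d[k-1:k+2];out.append((c,r0+k+.5*(a-e)/(a-2*b+e-1e-9)))
    return np.array(out)
def hedge(g,rows,c0,c1,sgn): return vedge(g.T,rows,c0,c1,sgn)[:,::-1]
def line(P):
    P=np.array(P)
    for _ in range(3):
        vx,vy,x,y=cv2.fitLine(P.astype(np.float32),cv2.DIST_HUBER,0,.01,.01).ravel()
        d=(P[:,0]-x)*vy-(P[:,1]-y)*vx;P=P[abs(d)<max(1.5*d.std(),1e-4)*1.7]
    return np.array([x,y]),np.array([vx,vy]),d.std()
def blur(im): return cv2.GaussianBlur(im.astype(np.float32),(0,0),1)
E
python3 - <<'E'
from h import *
C=cam('wrist');im=cv2.imread('pics/w1.png')[:,:,::-1];np.savez('w1.npz',K=C[0],r=C[1],t=C[2])
R=cv2.Rodrigues(C[1])[0];print(C[0].diagonal(),-R.T@C[2],R.round(3).tolist())
g=blur(im[...,2]) # blue: wood low, plate high
def rep(n,uv,z):
    P=ray(C,uv,z)[:,:2]*1000;p,v,s=line(P);print(n,len(P),'pt',p.round(1),'ang',np.degrees(np.arctan2(v[1],v[0])).round(2),'sd mm',s.round(2));return p,v
f=rep('front',vedge(g,range(220,440,3),155,178,-1),.015)
r=rep('right',hedge(g,range(110,150),452,482,-1),.015)
r2=rep('rightfar',hedge(g,range(10,28),452,482,-1),.015)
gr=blur(im.mean(2))
for s in(1,-1): rep(f'fence{s}',vedge(gr,range(180,370,3),54,72,s),.040)
for c in whites(im,215):
    q=cv2.minAreaRect(c)
    if 1500<cv2.contourArea(c)<9000: print(np.round(q[0],1),np.round(q[1],1),(ray(C,cv2.boxPoints(q),.027)[:,:2]*1000).round(1).tolist())
T=(cam('top'));S=cam('scene')
# cross dot height by two views
def dot(im,u,v,h=5):
    p=255-cv2.GaussianBlur(im,(0,0),.8)[v-h:v+h+1,u-h:u+h+1].mean(2);p=np.clip(p-np.percentile(p,75),0,None);yy,xx=np.mgrid[v-h:v+h+1,u-h:u+h+1];return (p*xx).sum()/p.sum(),(p*yy).sum()/p.sum()
d1=dot(im,224,118);tp=cv2.imread('pics/top0.png');d2=dot(tp,327,180,4);print(d1,d2,tri([C,T],[d1,d2]),ray(C,d1,.027))
E
```

```text
[357.41728398 357.41728398   1.        ] [ 0.53307029 -0.09438874  0.47323869] [[-0.034, -0.999, 0.001], [-0.957, 0.033, 0.29], [-0.29, 0.009, -0.957]]
front 74 pt [448.9 -86.9] ang 87.96 sd mm 0.03
right 40 pt [ 488.2 -277.4] ang -1.93 sd mm 0.07
rightfar 18 pt [ 613.7 -281.9] ang -1.58 sd mm 0.07
fence1 64 pt [573.5  -6.9] ang 87.93 sd mm 1.48
fence-1 64 pt [574.9 -60.6] ang 87.94 sd mm 0.05
[355.7 246.1] [83.5 24.3] [[344.8, -79.6], [377.3, -91.1], [335.9, -196.9], [301.6, -187.3]]
[259.3 112.7] [ 43.2 133.3] [[537.4, 58.2], [549.3, -100.5], [499.4, -105.0], [486.6, 59.1]]
[204.5  46. ] [ 26. 119.] [[610.6, 100.1], [606.0, -35.1], [578.6, -32.9], [583.3, 104.9]]
(np.float64(223.4823039555864), np.float64(117.48299791811242)) (np.float64(326.2386495925495), np.float64(179.75203725261935)) [0.51458555 0.0242044  0.01707737] [[0.5145289  0.02135342 0.027     ]]
```

servo_tool([
  [[0.07,-0.3,0.4],0],
  [[0.07,-0.49,0.8],0],
  [[0.07,-0.49,1],0],
  [[0.07,-0.49,1],0],
])

```text
t: 2.9
position: [0.4576, -0.0414, 0.2028]
orientation: [-0.0, 1.0, -0.018, -0.001]
force: [-0.1, -0.3, 0.5]
width: 0.0909
grasp_force: 0.0
```

servo_tool([
  [[0,0,0.6],0],
  [[0,0,1],0],
  [[0,0,1],0],
  [[0,0,1],0],
])

```text
t: 3.4
position: [0.4599, -0.0411, 0.1058]
orientation: [0.0, 1.0, -0.017, 0.001]
force: [-0.1, -0.3, 0.4]
width: 0.0915
grasp_force: 0.0
```

servo_tool([
  [[0,0,0.4],0],
  [[0,0,0.7],0],
  [[0,0,0.82],0],
  [[0,0,0.82],0],
])

```text
t: 3.9
position: [0.4593, -0.0406, 0.0228]
orientation: [0.0, 1.0, -0.017, 0.0]
force: [0.3, 0.1, 0.5]
width: 0.0912
grasp_force: 0.0
```

Run:
```python
from h import *
s=sense();print(s['t'],s['position'],s['force'])
im=snapshot('wrist');cv2.imwrite('pics/w2.png',im[:,:,::-1])
```

```text
3.9 [ 0.45932005 -0.04057404  0.02281757] [0.28142685 0.12969281 0.51954419]
```

View pics/w2.png

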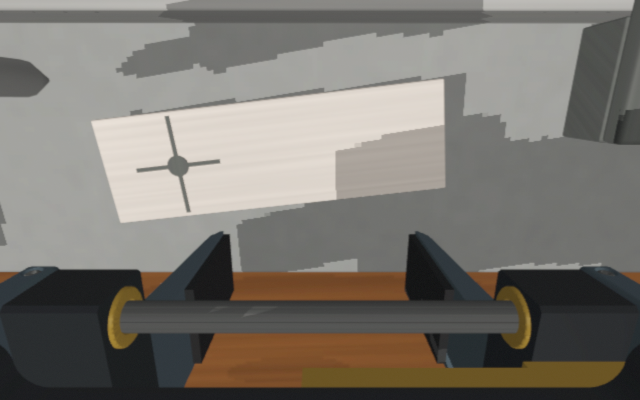

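The picture shows the blank in front of both fingertips (cross at 178,166), with the fence edge at about row 20 and the punch tip at (45,78). Now I'll push it towards the fence.

servo_tool([
  [[0.06,0,0],0],
  [[0.12,0,0],0],
  [[0.18,0,0],0],
  [[0.23,0,0],0],
  [[0.28,0,0],0],
  [[0.33,0,0],0],
  [[0.38,0,0],0],
  [[0.42,0,0],0],
  [[0.46,0,0],0],
  [[0.46,0,0],0],
])

```text
t: 5.2
position: [0.5051, -0.042, 0.022]
orientation: [0.0, 1.0, -0.017, 0.0]
force: [0.5, 0.2, -0.5]
width: 0.0912
grasp_force: 0.0
```

servo_tool([
  [[0.01,0,0],0],
  [[0.02,0,0],0],
  [[0.03,0,0],0],
  [[0.03,0,0],0],
])

```text
t: 5.7
position: [0.5066, -0.0419, 0.0217]
orientation: [-0.0, 1.0, -0.017, -0.001]
force: [-6.8, 0.7, 5.2]
width: 0.0913
grasp_force: 3.3
```

servo_tool([
  [[0.01,0,0],0],
  [[0.02,0,0],0],
  [[0.02,0,0],0],
  [[0.02,0,0],0],
])

```text
t: 6.2
position: [0.5068, -0.0419, 0.0214]
orientation: [-0.0, 1.0, -0.017, -0.003]
force: [-15.8, -0.8, 11.8]
width: 0.0909
grasp_force: 7.7
```

Run:
```python
from h import *
s=sense();print(s['t'],s['position'],s['force'])
im=snapshot('wrist');cv2.imwrite('pics/w3.png',im[:,:,::-1])
```

```text
6.2 [ 0.50675405 -0.0418532   0.02135492] [-15.81813582  -0.78119566  11.75653588]
```

View pics/w3.png

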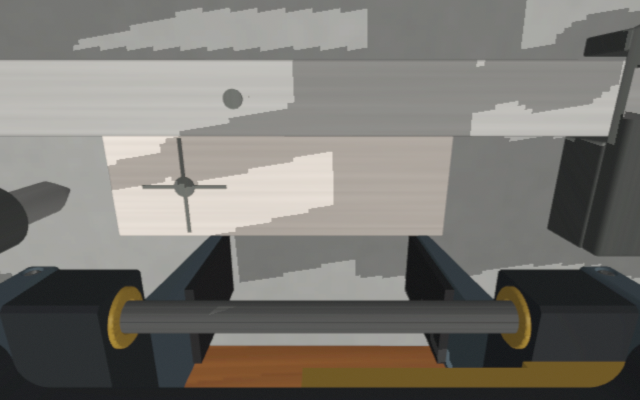

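The picture shows the blank flush along the fence (seam at row 136). Next I'll locate the carriage from image w1.

servo_tool([
  [[-0.1,0,0],0],
  [[-0.3,0,-0.1],0],
  [[-0.4,0,-0.5],0],
  [[-0.4,0.4,-1],0],
  [[-0.4,0.8,-1],0],
  [[-0.4,0.8,-1],0],
])

```text
t: 7.0
position: [0.4674, -0.1226, 0.1228]
orientation: [0.0, 1.0, -0.018, 0.001]
force: [0.7, -0.2, -0.2]
width: 0.0911
grasp_force: 0.0
```

servo_tool([
  [[0,0.5,-0.5],0],
  [[0,0.8,-1],0],
  [[0,0.8,-1],0],
  [[0,0.8,-1],0],
])

```text
t: 7.5
position: [0.4639, -0.2, 0.2214]
orientation: [-0.0, 1.0, -0.017, -0.0]
force: [-0.4, 1.0, -0.7]
width: 0.0915
grasp_force: 0.0
```

```bash
cat >> h.py <<'E'
O=np.array([.5521,.00045]);YAW=np.radians(-2.05)
ex=np.array([np.cos(YAW),np.sin(YAW)]);ey=np.array([-ex[1],ex[0]])
def fx(P):
    P=np.atleast_2d(P);d=P[:,:2]-O;return np.c_[d@ex,d@ey,P[:,2]]*1000
E
python3 - <<'E'
from h import *
d=np.load('w1.npz');C1=(d['K'],d['r'],d['t']);im1=cv2.imread('pics/w1.png')[:,:,::-1]
C2=cam('wrist');s=sense();im2=snapshot('wrist');cv2.imwrite('pics/w4.png',im2[:,:,::-1]);np.savez('w4.npz',K=C2[0],r=C2[1],t=C2[2])
print(s['t'],s['position'],fx(s['position']))
res={}
for k,C,im in((1,C1,im1),(2,C2,im2)):
    h=im.mean(2)
    p=proj(C,[*(O+ex*0.02+ey*-.25),.098])[0];print('pred thumb q=0',p)
    m=(im.max(2)<45).astype(np.uint8)
    q=proj(C,[*(O-ex*.017-ey*.189),.119])[0];print('pred ball q=0',q)
    for c in cv2.findContours(m,0,1)[0]:
        if cv2.contourArea(c)>100:
            (u,v),r=cv2.minEnclosingCircle(c)
            if np.hypot(u-q[0],v-q[1])<90: print('dark',u,v,r,cv2.contourArea(c));
E
```

```text
7.5 [ 0.46393761 -0.20004456  0.22135641] [[ -80.9339505  -203.51995054  221.35641051]]
pred thumb q=0 [476.60897205  60.2851433 ]
pred ball q=0 [416.78271882  99.80211787]
pred thumb q=0 [377.46186164  74.58066406]
pred ball q=0 [297.43420161 125.51844131]
```

View pics/w4.png

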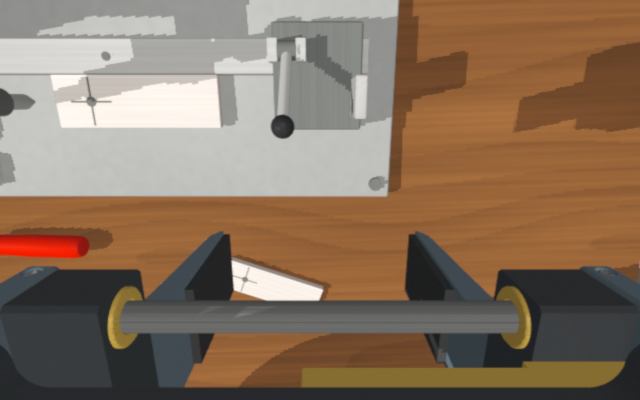

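Run:
```python
from h import *
def L(f): d=np.load(f);return d['K'],d['r'],d['t']
out={}
for n in(1,4):
    C=L(f'w{n}.npz');im=cv2.imread(f'pics/w{n}.png')[:,:,::-1];u0,v0=((463,78),(361,97))[n==4]
    g=im.min(2);w=g[v0-35:v0+35,u0-25:u0+25];m=(w>190).astype(np.uint8)
    n_,lab,st,ce=cv2.connectedComponentsWithStats(m);k=lab[35,25];c=ce[k]+[u0-25,v0-35];print(n,st[k],c,fx(ray(C,c,.098)).round(1))
    ub,vb=((404,101),(283,127))[n==4]
    w=im.max(2)[vb-16:vb+17,ub-16:ub+17];n_,lab,st,ce=cv2.connectedComponentsWithStats((w<70).astype(np.uint8));k=lab[16,16];b=ce[k]+[ub-16,vb-16];print('ball',st[k],b,fx(ray(C,b,.119)).round(1));out[n]=(C,c,b)
for i in(1,2):print(fx(tri([out[1][0],out[4][0]],[out[1][i],out[4][i]])).round(1))
C,_,_=out[4];im=cv2.imread('pics/w4.png')[:,:,::-1]
c=[c for c in whites(im,200) if cv2.pointPolygonTest(c,(150.,100.),False)>0]
for k in c: print(fx(ray(C,cv2.boxPoints(cv2.minAreaRect(k)),.027)).round(1).tolist())
g=blur(im.mean(2));e=hedge(g,range(85,118),205,235,-1);print('blank right end',fx(ray(C,line(e)[0],.027)))
p=255-g[92:111,82:101].copy();p=np.clip(p-p.mean()-20,0,None);yy,xx=np.mgrid[92:111,82:101];dd=[(p*xx).sum()/p.sum(),(p*yy).sum()/p.sum()];print('dot',dd,fx(ray(C,dd,.027)))
```

```text
1 [ 18  18  13  35 302] [462.00331126  77.9602649 ] [[   3.7 -237.6   98. ]]
ball [  8   7  18  18 237] [404.84810127 100.40506329] [[ -17.6 -177.7  119. ]]
4 [ 19  14  12  42 451] [360.30820399  96.2616408 ] [[   4.  -237.4   98. ]]
ball [  5   4  22  23 381] [282.5328084  125.97112861] [[ -17.4 -177.9  119. ]]
[[   3.8 -237.3   98.8]]
[[ -17.5 -177.9  118.2]]
[[54.5, 92.0, 27.0], [56.0, -164.0, 27.0], [-28.3, -161.6, 27.0], [-29.9, 113.3, 27.0]]
blank right end [[  -2.81538282 -106.82725741   27.        ]]
dot [np.float64(90.811337774325), np.float64(99.26099371798317)] [[ 0.95422426 17.24801827 27.        ]]
```

The two views agree: the thumb plate is at fixture (4, -237) with its top at 98 mm, and the joint is about 12 mm. I'll pinch it.

servo_tool([
  [[0.4,0.2,0],0],
  [[0.8,0.34,0],0],
  [[0.85,0.34,0],0],
  [[0.85,0.34,0],0],
  [[0.85,0.34,0.2],0],
  [[0.85,0.34,0.4],0],
  [[0.85,0.34,0.6],0],
  [[0.85,0.34,0.6],0],
], fingers=0, grip_force=20)

```text
t: 8.55
position: [0.5467, -0.237, 0.1597]
orientation: [-0.001, 1.0, -0.017, -0.002]
force: [-1.3, -0.5, -0.7]
width: 0.0458
grasp_force: 0.0
```

Run:
```python
from h import *
s=sense();print(s['t'],s['width'],fx(s['position']),s['orientation'],s['joint_pos'])
```

```text
8.55 0.04577991960016969 [[   3.12435132 -237.48276493  159.69096956]] [-7.30165693e-04  9.99854680e-01 -1.69592840e-02 -1.57129800e-03] [-4.48144634e-01  2.90755201e-01  1.97231002e+00  1.71371472e-05
  8.81992737e-01  1.15656102e+00]
```

Aligned. Descend 95 mm, then close.

servo_tool([
  [[0,0,0.3],0],
  [[0,0,0.6],0],
  [[0,0,0.8],0],
  [[0,0,0.95],0],
  [[0,0,0.95],0],
])

```text
t: 9.18
position: [0.5477, -0.2374, 0.0663]
orientation: [-0.0, 1.0, -0.017, -0.001]
force: [0.7, -0.5, 1.1]
width: 0.0456
grasp_force: 0.0
```

servo_tool([
  [[0,0,0],0],
  [[0,0,0],0],
  [[0,0,0],0],
  [[0,0,0],0],
  [[0,0,0],0],
  [[0,0,0],0],
], fingers=-1)

```text
t: 9.93
position: [0.5481, -0.2375, 0.0672]
orientation: [-0.0, 1.0, -0.017, 0.0]
force: [-1.1, 2.1, 6.2]
width: 0.0096
grasp_force: 20.0
```

servo_tool([
  [[0,-0.05,0],0],
  [[0,-0.12,0],0],
  [[0,-0.2,0],0],
  [[0,-0.28,0],0],
  [[0,-0.36,0],0],
  [[0,-0.43,0],0],
  [[0,-0.48,0],0],
  [[0,-0.5,0],0],
  [[0,-0.5,0],0],
])

```text
t: 11.05
position: [0.5499, -0.1874, 0.0673]
orientation: [0.0, 1.0, -0.017, 0.0]
force: [-1.1, 1.1, 6.5]
width: 0.0102
grasp_force: 20.0
```

servo_tool([
  [[0,-0.04,0],0],
  [[0,-0.09,0],0],
  [[0,-0.14,0],0],
  [[0,-0.2,0],0],
  [[0,-0.26,0],0],
  [[0,-0.32,0],0],
  [[0,-0.38,0],0],
  [[0,-0.44,0],0],
  [[0,-0.48,0],0],
  [[0,-0.48,0],0],
])

```text
t: 12.3
position: [0.5516, -0.1394, 0.0673]
orientation: [0.0, 1.0, -0.017, 0.0]
force: [-1.6, 1.2, 5.6]
width: 0.0094
grasp_force: 20.0
```

Run:
```python
from h import *
s=sense();print(s['t'],s['width'],fx(s['position']),s['force'],s['wrist_torque'])
C=cam('wrist');im=snapshot('wrist');cv2.imwrite('pics/w5.png',im[:,:,::-1]);np.savez('w5.npz',K=C[0],r=C[1],t=C[2])
```

```text
12.3 0.009430712898860369 [[   4.46364017 -139.80874332   67.25795771]] [-1.61026975  1.21690333  5.62420209] [ 0.29000952  0.21296146 -0.11118244]
```

View pics/w5.png

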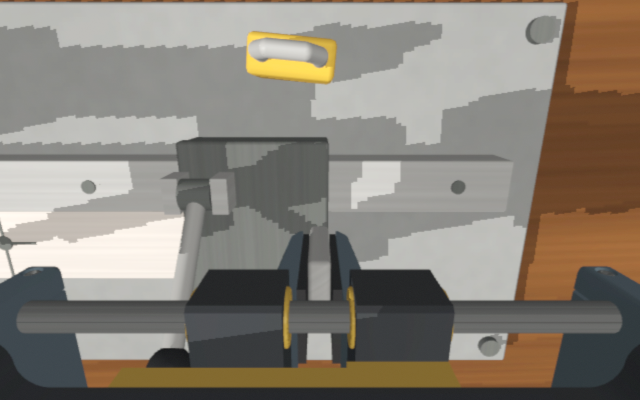

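The picture shows the carriage up against the blank's end, at about (178,250), with the gap closed. I'll go a little short of the goal, release, and compare the cross with the tip.

servo_tool([
  [[0,-0.02,0],0],
  [[0,-0.05,0],0],
  [[0,-0.08,0],0],
  [[0,-0.08,0],0],
  [[0,-0.08,0],0],
])

```text
t: 12.98
position: [0.5518, -0.1317, 0.0672]
orientation: [0.0, 1.0, -0.017, 0.0]
force: [-2.4, -1.0, 5.7]
width: 0.01
grasp_force: 20.0
```

servo_tool([
  [[0,0,0],0],
  [[0,0,0],0],
  [[0,0,-0.3],0],
  [[0,0,-0.8],0],
  [[0,0,-1],0],
  [[-0.3,0,-1],0],
  [[-0.8,-0.2,-1],0],
  [[-0.8,-0.5,-1],0],
  [[-0.8,-0.9,-0.8],0],
  [[-0.8,-0.9,-0.8],0],
], fingers=-0.2)

```text
t: 14.22
position: [0.4734, -0.0372, 0.1455]
orientation: [-0.0, 1.0, -0.016, -0.001]
force: [0.8, -0.4, 0.4]
width: 0.0368
grasp_force: 0.0
```

Run:
```python
from h import *
s=sense();print(s['t'],s['width'],fx(s['position']),s['force'])
C=cam('wrist');im=snapshot('wrist');cv2.imwrite('pics/w6.png',im[:,:,::-1]);np.savez('w6.npz',K=C[0],r=C[1],t=C[2])
print(proj(C,[[*(O+ey*.07),.033],[*(O+ey*.07),.027],[*(O-ey*.055),.027]]))
```

```text
14.225 0.03677470344231829 [[-77.3318455  -40.42034646 145.48210123]] [ 0.78505959 -0.39786789  0.40812996]
[[171.68217793 105.45360666]
 [174.72592406 105.28259381]
 [336.09039383 106.10261683]]
```

View pics/w6.png

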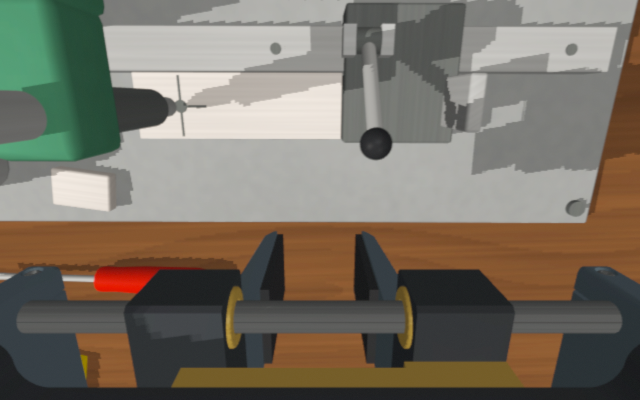

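The picture shows the tip at about (170,106), the cross dot a few pixels to its right at (181,106), and the blank flush and touching the carriage at about (342,105). I'll measure the offset exactly.

Run:
```python
from h import *
d=np.load('w6.npz');C=d['K'],d['r'],d['t'];im=cv2.imread('pics/w6.png')[:,:,::-1]
gb=blur(im[...,2]);g=blur(im.mean(2))
f=line(fx(ray(C,vedge(gb,range(220,560,5),210,232,-1),.015))[:,:2]);print('front (x=-100)',f)
r=line(fx(ray(C,hedge(gb,range(100,190,2),585,640,-1),.015))[:,:2]);print('right (y=-280)',r)
fe=line(fx(ray(C,vedge(g,range(200,330,3),64,80,-1),.04))[:,:2]);print('fence? x=25',fe)
for s in(1,-1):
    b=line(fx(ray(C,vedge(g,range(200,330,3),130,146,s),.027))[:,:2]);print('blank front x=-25',b)
    e=line(fx(ray(C,hedge(g,range(85,130,2),330,352,s),.027))[:,:2]);print('end',e)
# cross long arm (along x): dark min per row
rows=[*range(80,98),*range(116,132)];P=[]
for v in rows:
    w=g[v,172:192];k=w.argmin()
    if 0<k<19 and np.median(w)-w[k]>15:
        a,b,c=w[k-1:k+2];P.append((172+k+.5*(a-c)/(a-2*b+c),v))
P=np.array(P);print(len(P),P.mean(0),line(fx(ray(C,P,.027))[:,:2]))
P2=[]
for u in range(190,204):
    w=g[98:115,u];k=w.argmin()
    if 0<k<16:P2.append((u,98+k))
print('short arm',line(fx(ray(C,np.array(P2),.027))[:,:2]))
w=im.max(2)[127:160,360:393];n_,lab,st,ce=cv2.connectedComponentsWithStats((w<70).astype(np.uint8));k=lab[16,16];print('ball',st[k],fx(ray(C,ce[k]+[360,127],.119)))
print(im[100:113,155:190].mean(2).astype(int))
```

```text
front (x=-100) (array([-99.161285, -72.508736], dtype=float32), array([ 8.1200991e-04, -9.9999964e-01], dtype=float32), np.float64(0.07835031344646806))
right (y=-280) (array([ -12.47674, -279.11636], dtype=float32), array([0.99999946, 0.00105613], dtype=float32), np.float64(0.02533915307879202))
fence? x=25 (array([25.332695, 10.551614], dtype=float32), array([ 0.00399942, -0.999992  ], dtype=float32), np.float64(0.5655352142394299))
blank front x=-25 (array([-17.91529 ,  -3.078949], dtype=float32), array([0.01299197, 0.9999156 ], dtype=float32), np.float64(0.2781897132361501))
end (array([ -3.7385156, -61.600582 ], dtype=float32), array([0.9999902, 0.0044159], dtype=float32), np.float64(0.06498258404161567))
blank front x=-25 (array([-24.935772,  -4.970965], dtype=float32), array([ 0.00323303, -0.99999475], dtype=float32), np.float64(0.03608658012663415))
end (array([ -0.7559905, -58.735703 ], dtype=float32), array([ 0.99999714, -0.00239419], dtype=float32), np.float64(0.04801674444651316))
34 [180.24583137 104.97058824] (array([-1.3613272, 65.69386  ], dtype=float32), array([0.999
[... 1467 characters left out ...]
  55  56  55  55  55  55  58  76  91  94  96  95
   94  94  96 105 114 117 118 118 119 119 118 117 118 143 200 219 220]
 [ 55  55  55  55  56  56  54  56  56  55  56  55  59  76  92  95  97  96
   96  95  99 110 116 118 118 118 119 119 118 117 123 165 208 222 223]
 [ 55  55  56  55  55  55  55  56  57  55  55  56  58  75  92  97  98  97
   97  98 108 134 133 122 118 117 118 119 120 122 141 188 215 221 222]
 [ 55  56  55  55  55  56  56  55  56  56  56  56  58  74  93  97  98  97
   97 103 138 180 175 149 131 122 120 121 133 153 185 212 221 223 223]
 [ 56  54  55  56  55  57  57  57  56  57  56  55  60  80  94  98  98  98
  103 127 178 211 214 198 174 142 123 135 174 204 218 224 225 225 224]]
```

The cross is about 4.5–5 mm short of the tip and the frame checks out. I'll re-pinch the plate and push the rest of the way.

servo_tool([
  [[0.2,0.3,-0.15],0],
  [[0.5,0.7,-0.15],0],
  [[0.81,0.935,-0.15],0],
  [[0.81,0.935,-0.15],0],
  [[0.81,0.935,0.1],0],
  [[0.81,0.935,0.4],0],
  [[0.81,0.935,0.6],0],
  [[0.81,0.935,0.78],0],
  [[0.81,0.935,0.78],0],
], grip_force=40)

```text
t: 15.4
position: [0.5517, -0.135, 0.0679]
orientation: [-0.0, 1.0, -0.017, -0.001]
force: [-0.9, -0.6, -0.0]
width: 0.0363
grasp_force: 0.0
```

servo_tool([
  [[0,0,0],0],
  [[0,0,0],0],
  [[0,0,0],0],
  [[0,0,0],0],
  [[0,0,0],0],
], fingers=-1)

```text
t: 16.02
position: [0.5529, -0.1351, 0.0696]
orientation: [0.0, 1.0, -0.017, 0.0]
force: [-0.6, 1.9, 7.4]
width: 0.0097
grasp_force: 40.0
```

Run:
```python
from h import *
s=sense();print(s['t'],s['width'],fx(s['position']),s['force'],s['orientation'])
```

```text
16.025 0.009740223177869167 [[   5.67152668 -135.42934144   69.58951321]] [-0.64046128  1.91752775  7.36366447] [ 1.87990921e-05  9.99856149e-01 -1.69550195e-02  4.56971420e-04]
```

servo_tool([
  [[0,-0.02,0],0],
  [[0,-0.035,0],0],
  [[0,-0.05,0],0],
  [[0,-0.05,0],0],
  [[0,-0.05,0],0],
])

```text
t: 16.65
position: [0.5531, -0.1305, 0.0696]
orientation: [0.0, 1.0, -0.017, 0.0]
force: [-2.1, -2.7, 7.4]
width: 0.0097
grasp_force: 40.0
```

Run:
```python
from h import *
s=sense();print(s['t'],s['width'],fx(s['position']),s['force'])
```

```text
16.65 0.009739534129461117 [[   5.67766699 -130.83353917   69.60226146]] [-2.14356738 -2.66160915  7.35202432]
```

servo_tool([
  [[0,0,0],0],
  [[0,0,0],0],
  [[0,0,-0.3],0],
  [[0,0,-0.8],0],
  [[0,0,-1],0],
  [[-0.3,0,-1],0],
  [[-0.8,-0.2,-1],0],
  [[-0.8,-0.5,-1],0],
  [[-0.8,-0.9,-0.8],0],
  [[-0.8,-0.9,-0.8],0],
], fingers=-0.2)

```text
t: 17.9
position: [0.4744, -0.0357, 0.1475]
orientation: [-0.0, 1.0, -0.016, -0.001]
force: [-0.0, 0.5, 0.4]
width: 0.0366
grasp_force: 0.0
```

```bash
cat > m.py <<'E'
from h import *
import sys
n=sys.argv[1];s=sense();print(s['t'],fx(s['position']))
C=cam('wrist');im=snapshot('wrist');cv2.imwrite(f'pics/{n}.png',im[:,:,::-1]);np.savez(n+'.npz',K=C[0],r=C[1],t=C[2])
gb=blur(im[...,2]);g=blur(im.mean(2))
def W(x,y,z): return proj(C,[*(O+ex*x/1000+ey*y/1000),z/1000])[0]
def I(a): return int(round(a))
def rep(n,uv,z):
    p,v,sd=line(fx(ray(C,uv,z/1000))[:,:2]);print(n,p.round(1),v.round(4),sd.round(2))
p=W(-100,-60,15);q=W(-100,-200,15);rep('front x=-100',vedge(gb,range(I(p[0]),I(q[0]),4),I(p[1])-9,I(p[1])+9,-1),15)
a=W(-20,-280,15);b=W(-80,-280,15);rep('right y=-280',hedge(gb,range(I(a[1]),I(b[1]),2),max(0,I(a[0])-25),min(639,I(a[0])+25),-1),15)
p=W(-25,40,27);q=W(-25,-45,27);rep('blank front x=-25',vedge(g,range(I(p[0]),I(q[0]),3),I(p[1])-8,I(p[1])+8,-1),27)
rows=range(I(W(14,-55,27)[1]),I(W(-20,-55,27)[1]),2);c=I(W(0,-55,27)[0]);rep('end',hedge(g,rows,c-10,c+12,-1),27)
c=I(W(0,70,27)[0]);P=[]
for v in [*range(I(W(20,70,27)[1]),I(W(7,70,27)[1])),*range(I(W(-7,70,27)[1]),I(W(-20,70,27)[1]))]:
    w=g[v,c-9:c+13];k=w.argmin()
    if 0<k<21 and np.median(w)-w[k]>12:
        A,B,D=w[k-1:k+2];P.append((c-9+k+.5*(A-D)/(A-2*B+D),v))
print(len(P));rep('cross long arm',np.array(P),27)
bu,bv=[I(t) for t in W(-17,-69,119)];w=im.max(2)[bv-20:bv+20,bu-20:bu+20];_,lab,st,ce=cv2.connectedComponentsWithStats((w<70).astype(np.uint8));k=lab[20,20];print('ball',st[k],fx(ray(C,ce[k]+[bu-20,bv-20],.119)).round(1))
tu,tv=[I(t) for t in W(0,70,33)]
cv2.imwrite(f'pics/{n}c.png',np.hstack([cv2.resize(im[tv-25:tv+26,tu-25:tu+26],(390,390),interpolation=0),cv2.resize(im[tv-40:tv+60,bu-70:bu+30],(390,390),interpolation=0)])[:,:,::-1])
print('pred tip',W(0,70,33),'tip right edge',W(0,67,33),'crop origin',tu-25,tv-25)
E
python3 m.py w7
```

```text
17.9 [[-76.3250405  -38.93659556 147.50190064]]
front x=-100 [ -99.2 -126.9] [ 6.e-04 -1.e+00] 0.06
right y=-280 [ -46.6 -279.2] [1.e+00 4.e-04] 0.02
blank front x=-25 [-24.9 -15.1] [ 0.0033 -1.    ] 0.03
end [ -5.2 -57.5] [1.     0.0038] 0.02
30
cross long arm [ 2.4 66.9] [1.     0.0017] 0.01
ball [ 10   5  30  31 750] [[-17.1 -71.3 119. ]]
pred tip [174.8195005  106.77051517] tip right edge [178.74596742 106.7905051 ] crop origin 150 82
```

View pics/w7c.png

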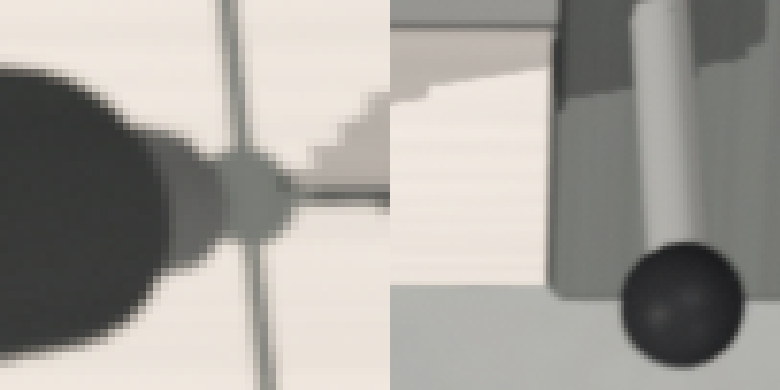

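The crop shows the tip's end at about (228,200), just left of the dot at (255,195), so the cross is still some 3–4 mm to the right. On the right side, the blank's end is touching the carriage. I'll pin down the tip's place from its silhouettes in the saved views.

Run:
```python
from h import *
def L(f): d=np.load(f);return d['K'],d['r'],d['t']
K,r,t=L('w1.npz');R=cv2.Rodrigues(r)[0];o=-R.T@t
p1=np.array([.44983672,-.09005018,.30374622])
def C(p): oc=o+np.array(p)-p1;return K,r,-R@oc
C2=C([.45932005,-.04057404,.02281757]);C3=C([.50675405,-.0418532,.02135492]);C7=L('w7.npz')
for n,c,(u0,u1,v0,v1) in(('w2',C2,(20,60,60,95)),('w3',C3,(30,85,170,215)),('w7',C7,(160,186,96,118))):
    im=cv2.imread(f'pics/{n}.png').mean(2).astype(int)
    print(n,'pred tip',proj(c,[*(O+ey*.07),.033])[0].round(1))
    print('cols',u0,u1);
    for v in range(v0,v1,2 if n=='w7' else 3):print(v,*im[v,u0:u1:(1 if n=='w7' else 2)])
d=proj(C3,[*(O+ey*.0172),.027]);print('w3 cross pred',d)
im=cv2.imread('pics/w3.png').mean(2)
```

```text
w2 pred tip [42.7 77.9]
cols 20 60
60 89 101 129 147 155 160 160 161 160 160 160 161 161 161 161 162 162 162 162 162
63 82 82 83 83 83 93 146 160 160 160 160 161 161 162 162 163 163 163 163 163
66 80 80 80 80 81 80 81 110 156 160 161 160 160 160 160 162 162 162 162 162
69 80 81 80 81 80 79 79 80 83 123 157 160 161 160 160 162 162 162 161 161
72 82 82 82 82 81 80 81 81 80 79 85 141 160 160 161 161 161 161 161 160
75 84 84 83 83 83 83 83 81 82 81 81 78 99 150 160 160 160 160 160 161
78 86 87 86 86 86 85 85 85 84 84 84 82 78 75 115 159 161 160 161 160
81 88 88 88 87 88 87 86 87 87 86 86 85 82 79 94 154 161 161 161 160
84 89 89 90 90 89 89 89 89 88 87 87 86 84 115 157 161 161 161 161 161
87 91 90 91 90 89 90 89 89 89 89 89 94 139 160 162 161 161 161 161 161
90 92 91 92 91 91 91 90 90 90 90 114 156 161 161 161 161 162 161 161 161
93 92 92 92 92 92 92 92 92 97 139 160 161 162 161 161 161 162 162 162 162
w3 pred tip [ 64.4 188.6]
cols 30 85
170 163 162 163 163 162 163 163 163 162 163 163 163 163 163 163 162 162 163 162 163 164 164 164 163 163 163 162 162
173 162 162 163 163 163 162 163 162 
[... 1826 characters left out ...]
20 123 129 150 182
104 55 56 55 56 56 56 56 55 55 56 66 83 90 90 90 91 89 91 103 116 119 121 121 121 119 120
106 54 55 55 55 55 56 56 55 55 56 57 74 88 92 93 92 91 92 95 109 118 120 121 121 120 118
108 56 55 56 56 56 56 57 56 55 57 57 65 86 95 96 96 94 96 96 103 114 119 121 121 121 119
110 56 57 57 57 57 57 56 56 57 57 56 62 84 96 98 97 97 97 98 107 115 119 121 122 121 119
112 57 56 56 56 57 57 56 56 56 56 57 62 84 97 99 99 99 100 110 128 130 124 120 121 124 140
114 58 58 58 57 57 57 57 57 56 58 58 66 90 99 100 100 108 149 202 222 218 189 146 139 194 220
116 58 58 58 57 59 58 58 58 58 58 61 83 107 123 134 154 191 218 227 229 227 206 160 136 191 221
w3 cross pred [[185.48188219 185.67650847]]
```

In every view the tip lies about 2 mm left of the cross (69.0 against 66.9), and the scale-corrected plate edge gives 2.2 mm. I'll re-pinch and push about 2.1 mm, to TCP y ≈ -128.7.

servo_tool([
  [[0.2,0.3,-0.15],0],
  [[0.5,0.7,-0.15],0],
  [[0.81,0.91,-0.15],0],
  [[0.81,0.91,-0.15],0],
  [[0.81,0.91,0.1],0],
  [[0.81,0.91,0.4],0],
  [[0.81,0.91,0.6],0],
  [[0.81,0.91,0.78],0],
  [[0.81,0.91,0.78],0],
  [[0.81,0.91,0.78],0],
])

```text
t: 19.2
position: [0.554, -0.1313, 0.0716]
orientation: [0.0, 1.0, -0.017, 0.0]
force: [0.1, -0.3, -0.4]
width: 0.0364
grasp_force: 0.0
```

Run:
```python
from h import *
s=sense();print(s['t'],s['width'],fx(s['position']),s['force'])
```

```text
19.2 0.03643950627843895 [[   6.65123741 -131.57387116   71.57219797]] [ 0.11377443 -0.28817402 -0.37278035]
```

servo_tool([
  [[0,0,0],0],
  [[0,0,0],0],
  [[0,0,0],0],
  [[0,0,0],0],
  [[0,0,0],0],
], fingers=-1)

```text
t: 19.82
position: [0.5538, -0.1312, 0.0713]
orientation: [-0.0, 1.0, -0.017, 0.0]
force: [-2.2, 1.3, 6.1]
width: 0.0097
grasp_force: 40.0
```

servo_tool([
  [[0,-0.01,0],0],
  [[0,-0.02,0],0],
  [[0,-0.032,0],0],
  [[0,-0.032,0],0],
  [[0,-0.032,0],0],
])

```text
t: 20.45
position: [0.5539, -0.1283, 0.0712]
orientation: [0.0, 1.0, -0.017, 0.0]
force: [-1.6, -2.4, 5.5]
width: 0.0098
grasp_force: 40.0
```

Run:
```python
from h import *
s=sense();print(s['t'],s['width'],fx(s['position']),s['force'])
```

```text
20.45 0.00980946891585358 [[   6.3849364  -128.61253068   71.24382166]] [-1.56414411 -2.40608416  5.53349839]
```

Now at -128.6. Release it and re-measure from the same viewing place.

servo_tool([
  [[0,0,0],0],
  [[0,0,0],0],
  [[0,0,-0.3],0],
  [[0,0,-0.8],0],
  [[0,0,-1],0],
  [[-0.3,0,-1],0],
  [[-0.8,-0.2,-1],0],
  [[-0.8,-0.5,-1],0],
  [[-0.8,-0.9,-0.8],0],
  [[-0.8,-0.9,-0.8],0],
], fingers=-0.2)

```text
t: 21.7
position: [0.4755, -0.0336, 0.1495]
orientation: [-0.0, 1.0, -0.016, -0.001]
force: [0.4, 0.2, -0.3]
width: 0.0363
grasp_force: 0.0
```

```bash
python3 m.py w8
python3 - <<'E'
import cv2
im=cv2.imread('pics/w8.png').mean(2).astype(int)
for v in range(98,120,2):print(v,*im[v,162:192])
E
```

```text
21.7 [[-75.31582942 -36.73120658 149.48999387]]
front x=-100 [ -99.1 -130.5] [ 0.0033 -1.    ] 0.04
right y=-280 [ -48.9 -279.2] [1.e+00 9.e-04] 0.03
blank front x=-25 [-25.    1.4] [ 0.0033 -1.    ] 0.03
end [ -4.6 -55.3] [ 1.     -0.0023] 0.06
28
cross long arm [-2.6 69.1] [1.     0.0019] 0.01
ball [  5   5  31  31 698] [[-17.  -69.2 119. ]]
pred tip [178.83718048 108.07673064] tip right edge [182.73224    108.09653202] crop origin 154 83
98 61 62 62 61 61 61 67 107 174 222 239 242 243 243 243 243 243 242 221 175 149 202 234 242 243 243 243 243 243 243
100 59 61 60 61 59 60 60 61 66 97 127 144 165 184 203 219 231 237 226 184 146 184 226 240 242 242 242 241 241 241
102 61 61 61 62 61 62 62 62 62 62 63 78 95 103 105 107 129 171 192 170 142 162 208 230 238 242 244 244 244 244
104 63 63 62 63 62 63 64 62 63 62 63 64 75 91 100 101 101 101 102 109 123 132 135 141 164 204 232 242 243 242
106 63 62 63 61 63 62 63 62 62 63 63 63 64 78 94 101 102 102 101 102 111 126 133 133 132 137 172 218 227 207
108 64 63 64 63 63 64 63 63 62 64 63 63 63 68 87 101 104 104 104 104 106 118 130 133 132 132 133 142 144 141
110 64 64 64 63 64 64 64 64 64 64 65 64 65 66 81 100 107 107 107 107 107 114 127 133 132 132 138 178 205 213
112 64 65 65 65 64 64 64 64 64 65 64 65 64 65 77 100 109 110 109 109 110 120 130 133 132 137 171 220 238 239
114 65 64 65 66 65 65 64 64 64 64 65 65 65 66 80 102 110 111 112 113 120 128 136 156 182 209 231 240 241 241
116 64 64 66 65 66 66 65 65 66 66 66 66 67 69 88 107 114 118 143 187 197 168 154 207 236 243 244 244 244 244
118 66 65 66 66 66 66 65 66 66 66 66 67 71 104 150 175 194 209 230 239 227 183 150 197 232 242 243 243 243 243
```

Run:
```python
from h import *
def L(f): d=np.load(f);return d['K'],d['r'],d['t']
for n,ys in(('w4',(-95,0)),('w8',(-45,0)),('w8',(0,45)),('w6',(-45,0)),('w6',(0,45))):
    C=L(n+'.npz');g=blur(cv2.imread(f'pics/{n}.png').mean(2))
    W=lambda x,y,z:proj(C,[*(O+ex*x/1000+ey*y/1000),z/1000])[0]
    cols=range(int(W(0,ys[1],27)[0]),int(W(0,ys[0],27)[0]),3);c=cols[len(cols)//2]
    r=int(W(-25,sum(ys)/2,27)[1]);rf=int(W(25,sum(ys)/2,40)[1])
    b=line(fx(ray(C,vedge(g,cols,r-8,r+8,-1),.027))[:,:2]);print(n,ys,'front',b[0],b[1][0]/b[1][1],b[2].round(2))
    f=line(fx(ray(C,vedge(g,cols,rf-6,rf+3,-1),.04))[:,:2]);print('  fence',f[0],f[1][0]/f[1][1],f[2].round(2), 'col',c,rf,g[rf-5:rf+8,c].astype(int))
```

```text
w4 (-95, 0) front [-25.559439 -52.356205] -0.0011268421 0.01
  fence [ 25.40305 -50.08487] -0.0031882194 0.01 col 156 72 [167 168 168 168 165 159 152 158 176 190 194 195 193]
w8 (-45, 0) front [-24.915567 -17.50238 ] -0.0046267407 0.02
  fence [ 25.63401  -22.690144] -0.0016794977 0.01 col 297 73 [161 161 162 161 158 151 145 153 173 188 195 197 196]
w8 (0, 45) front [-25.05897   30.224842] -0.0016797361 0.01
  fence [25.859585 23.822287] -0.06501546 0.69 col 240 73 [212 212 213 212 206 193 182 192 216 228 222 209 199]
w6 (-45, 0) front [-24.888859 -19.442348] -0.0044319485 0.03
  fence [ 25.494856 -29.946972] -0.00275489 0.01 col 295 70 [145 145 145 144 140 130 125 136 157 172 178 180 179]
w6 (0, 45) front [-25.056612  28.34902 ] -0.0018533053 0.01
  fence [26.27244  17.131823] -0.098178335 0.83 col 237 69 [194 194 195 196 194 186 170 159 173 197 203 192 181]
```

The cross now reads 69.1 and the tip 68.8 in the same image. Scaled from the plate edge the cross comes to 70.0, so the two agree. The blank is flush (fence-to-front distance no larger than when it was pressed against the fence) and touching: end -55.3, stop face -55.2. Now the lever.

servo_tool([
  [[0.3,0.15,0],0],
  [[0.6,0.31,0],0],
  [[0.7,0.31,0],0],
  [[0.7,0.31,0],0],
  [[0.7,0.31,0],0],
  [[0.7,0.31,0],0],
], fingers=-1)

```text
t: 22.5
position: [0.545, -0.0684, 0.151]
orientation: [-0.0, 1.0, -0.017, -0.0]
force: [-0.2, -0.6, 0.2]
width: 0.0006
grasp_force: 0.0
```

Run:
```python
from h import *
s=sense();print(s['t'],s['width'],fx(s['position']),s['force'])
```

```text
22.5 0.0005634475820298099 [[ -4.60585875 -69.06884281 150.95360026]] [-0.23501892 -0.64899366  0.21018288]
```

servo_tool([
  [[0,0,0.1],0],
  [[0,0,0.2],0],
  [[0,0,0.27],0],
  [[0,0,0.34],0],
  [[0,0,0.41],0],
  [[0,0,0.48],0],
  [[0,0,0.55],0],
  [[0,0,0.62],0],
  [[0,0,0.68],0],
  [[0,0,0.74],0],
])

```text
t: 23.75
position: [0.5456, -0.0686, 0.0765]
orientation: [-0.0, 1.0, -0.017, -0.0]
force: [-0.8, -0.4, 2.2]
width: 0.0003
grasp_force: 1.0
```

servo_tool([
  [[0,0,0.03],0],
  [[0,0,0.06],0],
  [[0,0,0.08],0],
  [[0,0,0.08],0],
])

```text
t: 24.25
position: [0.5458, -0.0687, 0.0689]
orientation: [-0.0, 1.0, -0.017, 0.0]
force: [0.2, 0.1, -0.0]
width: 0.0001
grasp_force: 0.0
```

servo_tool([
  [[0,0,0.01],0],
  [[0,0,0.02],0],
  [[0,0,0.03],0],
  [[0,0,0.03],0],
])

```text
t: 24.75
position: [0.5462, -0.0687, 0.0677]
orientation: [0.0, 1.0, -0.017, 0.0]
force: [-12.9, 1.3, 36.1]
width: 0.0004
grasp_force: 17.9
```

The lever is on its stop at 68 mm. Retreat and verify.

servo_tool([
  [[0,0,-0.1],0],
  [[0,0,-0.4],0],
  [[0,0,-0.8],0],
  [[-0.3,-0.1,-0.82],0],
  [[-0.7,-0.31,-0.82],0],
  [[-0.7,-0.31,-0.82],0],
  [[-0.7,-0.31,-0.82],0],
  [[-0.7,-0.31,-0.82],0],
])

```text
t: 25.75
position: [0.4777, -0.0356, 0.1481]
orientation: [0.0, 1.0, -0.017, 0.0]
force: [-0.4, -0.3, 0.4]
width: 0.0002
grasp_force: 0.0
```

```bash
python3 m.py w9
python3 - <<'E'
from h import *
d=np.load('w9.npz');C=d['K'],d['r'],d['t'];im=cv2.imread('pics/w9.png')
for z,x in((64,-38),):
    u,v=proj(C,[*(O+ex*x/1000-ey*.0693),z/1000])[0].astype(int);w=im.max(2)[v-25:v+25,u-25:u+25]
    _,lab,st,ce=cv2.connectedComponentsWithStats((w<70).astype(np.uint8));k=1+st[1:,4].argmax();print('ball down',st[k],fx(ray(C,ce[k]+[u-25,v-25],z/1000)).round(1))
E
```

```text
25.75 [[-73.07551414 -38.70668909 148.10899632]]
front x=-100 [ -99.1 -138.4] [ 0.0016 -1.    ] 0.01
right y=-280 [ -49.2 -278.6] [1.e+00 2.e-04] 0.03
blank front x=-25 [-25.4   0.9] [ 0.0012 -1.    ] 0.01
end [  1. -55.] [ 1.     -0.0079] 0.05
28
cross long arm [-0.1 69.3] [1.     0.0016] 0.02
ball [   0    0   40   40 1413] [[-15.7 -69.4 119. ]]
pred tip [175.79688721 112.00403016] tip right edge [179.6957959  112.01307734] crop origin 151 87
ball down [ 14  17  23  21 406] [[-38.5 -69.1  64. ]]
```

The ball is at x -38.5, the fully-down position. The cross and the blank's end have not moved, so I'm handing in.

```bash
python3 -c "
from bench import *
print(close_job())"
```

```text
the job is handed in; nothing more can be done
None
```

I handed the job in at about 26 s: the blank is flush on the fence, its cross is under the punch tip to within about 1 mm by camera, the carriage touches the blank's end, and the clamp lever was pressed fully down last.

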